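# Find the rocking pad cover on the charging dock and seat it

### The arm

A 7-joint arm with a two-finger parallel gripper is mounted at the origin on the work surface. World frame = base frame: x ahead of the robot, y to its left, z up, the work surface at z = 0. Lengths are in m, angles in rad, forces in N, time in s.
With the tool pointing down it reaches from about 0.35 to 0.9 m from the base axis. Payload 7.2 kg.
Tool frame: the origin (TCP) lies on the centre line of the jaws, within the pads' length; the fingertips stand 19 mm ahead of it and the grasp point (between the pads) is the TCP (manip.tips_ahead is the distance from the TCP to the fingertips, in m); z points along the fingers, y is the line along which they close (so a half turn about z gives the same grasp; the last joint's range is limited). The gripper opens to 88 mm and grips with 3 to 60 N. Pads are 20 mm wide; open, the fingers measure 115 mm over their backs; the gripper's body (75 mm by 178 mm) begins 61 mm behind the grasp point.
Start: joints at [1.2, 0.411, -0.013, 1.596, 0.006, 1.134, -0.082], TCP at [0.186, -0.597, 0.242] pointing down, gripper open.
Joint ranges: [-2.95, 2.95], [-0.29, 1.99], [-1.47, 1.44], [0.14, 2.54], [-1.03, 4.17], [0.13, 1.85], [-2.86, 2.86]. Speed limits (rad/s): [2.39, 2.39, 3.01, 3.01, 3.14, 3.14, 3.14].

### API

Orientations are given as a rotation vector (axis times angle).
In Python, from station import telemetry, read_camera, manip gives the robot as it stands.
- The arm moves only by the shell command python3 -m crank 'ROWS' [FORCE]. ROWS is a JSON object of lists of equal length, an entry for each row: "travel": the shift along the tool's x, y, z in m, a list of three; "twist": the turn, a rotation vector about the tool's x, y, z in rad, a list of three; "fingers": the gripper's target within -1 to 1 (fully open at 1, half-way at 0, shut at -1). In form: {"travel": [[dx, dy, dz], ...], "twist": [[wx, wy, wz], ...], "fingers": [fingers, ...]}. A call has 1 to 5 rows; each row shifts and turns the commanded pose from where the row before left it, along the tool's axes as they then stand; what a row does not reach is not made up. A row lasts 1/12 s, in which the tool goes at most 41.7 mm and 7.16 degrees, less where a joint would pass 70% of its speed; a pose out of reach is approached as far as the arm can. A call is refused whole if a number of a shift passes 0.0417 or a number of a turn 0.125, either way. A call with a gripper value outside its range is refused whole. The fingers move at their own pace and stop on an object; FORCE is the grip in N (left out, the last holds). Time passes only in rows, so rows that do not move let the fingers close. It gives the time, the measured TCP pose, the force, the opening and the grip force at its end, in the units of the state.
- telemetry.read_state(): the state, without advancing time (a new reading comes with each control period).
- read_camera(name): name is "scene" or "side" or "wrist"; returns a dict with "color" (420x560x3 uint8, red, green, blue), "range_z" (420x560 float32, m along the optical axis (not along the pixel's ray), 0 where there is no reading), "fovy" (degrees; the focal length in pixels is half the picture's height over the tangent of half this angle, whatever the lens; pixels are square), "cx", "cy" (the principal point, pixels), "rvec" (rotation vector, rad) and "tvec" (3), from world to camera coordinates, as OpenCV has them; the wrist camera has in their place "T_tool_cam" (4x4, takes a point from camera to tool coordinates, whose origin is the TCP and whose axes are the flange's). Camera axes: x right, y down, z forward; pixel columns grow to the right and rows downward; lengths in m; the calibration is good to about 2 mm. A picture is of the moment at which its call begins: read the wrist's pose just before it.
- manip.hand_in(): hands the job in; it is judged then, once.
The state is a dict: "time_s": time; "q": joint angles; "dq": joint speeds; "joint_torque": joint torques, N m; "tcp_pos": TCP position; "eef_rot": TCP orientation; "force": force on the tool from outside, world axes, zero at the start; "ft_torque": the same for the moment, N m; "gripper_width": opening from 0.0 (shut) to 1.0 (fully open); "gripper_force": force on a finger pad.
Only numpy, scipy, OpenCV 4.12 (cv2) and the standard library are available. Lean on these libraries where they do the work, as an engineer would, in place of code of your own. Each camera call takes 0.05 s, during which the arm holds its last target. There are 200 camera calls.

### The job

One of the four identical square pad covers on the white charging dock is not home: it rocks. Press the covers near one side with the fingertips until you find the one that tips, then push that one down in its middle until it is fully home and level, and finish while still pressing it down, touching no other cover. Only press: do not lift or dislodge any cover, and leave the other things where they stand.

Things in the scene. Friction and masses are not known exactly. Their poses are not given: they have to be found in the camera images.
- dock: Flat white charging dock fixed on the trolley, 250 x 250 x 16 mm. Origin at the centre of its underside, z up; the four covers stand on it in a 2 x 2 pattern, at 57.5 mm either way from the middle along its x and y axes. It lies anywhere in front of the robot, turned by up to 20 degrees.
- cover_a: Pad cover A, one of four identical loose square covers (light grey, white face with four black dots and a yellow one; 68 x 68 mm, 120 g). Origin in the middle of the underside of its 10 mm thick plate; x, y along its sides, z up. Each rests on a 62 mm square collar, with 2.5 mm of play sideways. A firm cover does not give when pressed anywhere within 30 mm of its middle.
- cover_a_top (a point): Middle of the upper face of cover A, 10 mm above its origin, 46 to 50 mm above the trolley top at the start. All four start level; firm ones too differ in height by up to 4 mm, so height does not tell which is loose.
- cover_b: Pad cover B, one of four identical loose square covers (light grey, white face with four black dots and a yellow one; 68 x 68 mm, 120 g). Origin in the middle of the underside of its 10 mm thick plate; x, y along its sides, z up. The loose one (any of A to D) stands level on a 10 mm square stem under its middle: pressed near a side, less than 1 N tips it by 0.12 to 0.18 rad.
- cover_b_top (a point): Middle of the upper face of cover B, 10 mm above its origin, 46 to 50 mm above the trolley top at the start. All four start level; firm ones too differ in height by up to 4 mm, so height does not tell which is loose.
- cover_c: Pad cover C, one of four identical loose square covers (light grey, white face with four black dots and a yellow one; 68 x 68 mm, 120 g). Origin in the middle of the underside of its 10 mm thick plate; x, y along its sides, z up. The loose one, when pressed near a side, goes down there by 2 to 5 mm and up opposite; it levels itself when let go.
- cover_c_top (a point): Middle of the upper face of cover C, 10 mm above its origin, 46 to 50 mm above the trolley top at the start. All four start level; firm ones too differ in height by up to 4 mm, so height does not tell which is loose.
- cover_d: Pad cover D, one of four identical loose square covers (light grey, white face with four black dots and a yellow one; 68 x 68 mm, 120 g). Origin in the middle of the underside of its 10 mm thick plate; x, y along its sides, z up. The loose one, pressed in its middle with more than about 8 N, goes down 3.5 to 4.5 mm onto its collar, stays there and rocks no more.
- cover_d_top (a point): Middle of the upper face of cover D, 10 mm above its origin, 46 to 50 mm above the trolley top at the start. All four start level; firm ones too differ in height by up to 4 mm, so height does not tell which is loose.
- place_a (a point): Point on the dock's top face under the middle of cover A (fixed to the dock).
- place_b (a point): Point on the dock's top face under the middle of cover B (fixed to the dock).
- place_c (a point): Point on the dock's top face under the middle of cover C (fixed to the dock).
- place_d (a point): Point on the dock's top face under the middle of cover D (fixed to the dock).
- small_head: Bystander: loose black round head, 38 mm across, 30 mm high, standing in the middle of the dock between the covers (top about level with theirs). Origin at its underside.
- round_head: Bystander: black round treatment head, 68 mm across, 45 mm high, loose on the trolley on the dock's left (+y) side. Origin at its underside.
- probe_head: Bystander: black round head with four steel studs, 64 mm across, 60 mm high, loose on the trolley on the dock's right (-y) side. Origin at its underside.
- gel_bottle: Bystander: clear gel bottle, 60 mm across, 170 mm high, loose, farther left. Origin at its underside.
- cream_jar: Bystander: white jar with a brass-coloured cap, 68 mm across, 50 mm high, loose, farther right. Origin at its underside.
- carton: Bystander: upright white paper carton, 60 x 90 x 140 mm, loose, farther right. Origin at its underside.
- spatula: Bystander: spatula, 180 mm long, lying farther left. Origin at its underside.

How it is judged:
On the way, in this order (a step that is already met when the one before it is completed fails the run):
1. the loose cover is made to rock: it tips by more than 0.06 rad (3.5 degrees) under a press near its side (((angle between cover_a's own z axis and vertical above 0.06 rad and contact force between the fingers and cover_a above 0.1 N) or (angle between cover_b's own z axis and vertical above 0.06 rad and contact force between the fingers and cover_b above 0.1 N) or (angle between cover_c's own z axis and vertical above 0.06 rad and contact force between the fingers and cover_c above 0.1 N) or (angle between cover_d's own z axis and vertical above 0.06 rad and contact force between the fingers and cover_d above 0.1 N))), for 0.05 s.
2. that cover is pushed down home on its collar and level (((horizontal distance between cover_a and place_a below 0.006 m and angle between cover_a's own z axis and vertical below 0.05 rad and z of cover_a in the frame of dock between 0.031 and 0.035 m) or (horizontal distance between cover_b and place_b below 0.006 m and angle between cover_b's own z axis and vertical below 0.05 rad and z of cover_b in the frame of dock between 0.031 and 0.035 m) or (horizontal distance between cover_c and place_c below 0.006 m and angle between cover_c's own z axis and vertical below 0.05 rad and z of cover_c in the frame of dock between 0.031 and 0.035 m) or (horizontal distance between cover_d and place_d below 0.006 m and angle between cover_d's own z axis and vertical below 0.05 rad and z of cover_d in the frame of dock between 0.031 and 0.035 m))), for 0.2 s.
At the end, for the whole second after the job is handed in: The loose cover is home on its collar (its plate's underside 31 to 35 mm above the dock's underside, level within 0.05 rad, within 6 mm of its place sideways) and the fingers press on it with more than 2 N; the other three covers lie in place (6 mm, 0.05 rad) and are not touched (((horizontal distance between cover_a and place_a below 0.006 m and angle between each of cover_a, cover_b, cover_c, cover_d's own z axis and vertical below 0.05 rad and z of cover_a in the frame of dock between 0.031 and 0.035 m and contact force between the fingers and cover_a above 2 N and horizontal distance between cover_b and place_b below 0.006 m and contact force between the fingers and cover_b below 0.5 N and horizontal distance between cover_c and place_c below 0.006 m and contact force between the fingers and cover_c below 0.5 N and horizontal distance between cover_d and place_d below 0.006 m and contact force between the fingers and cover_d below 0.5 N) or (horizontal distance between cover_b and place_b below 0.006 m and angle between each of cover_b, cover_a, cover_c, cover_d's own z axis and vertical below 0.05 rad and z of cover_b in the frame of dock between 0.031 and 0.035 m and contact force between the fingers and cover_b above 2 N and horizontal distance between cover_a and place_a below 0.006 m and contact force between the fingers and cover_a below 0.5 N and horizontal distance between cover_c and place_c below 0.006 m and contact force between the fingers and cover_c below 0.5 N and horizontal distance between cover_d and place_d below 0.006 m and contact force between the fingers and cover_d below 0.5 N) or (horizontal distance between cover_c and place_c below 0.006 m and angle between each of cover_c, cover_a, cover_b, cover_d's own z axis and vertical below 0.05 rad and z of cover_c in the frame of dock between 0.031 and 0.035 m and contact force between the fingers and cover_c above 2 N and horizontal distance between cover_a and place_a below 0.006 m and contact force between the fingers and cover_a below 0.5 N and horizontal distance between cover_b and place_b below 0.006 m and contact force between the fingers and cover_b below 0.5 N and horizontal distance between cover_d and place_d below 0.006 m and contact force between the fingers and cover_d below 0.5 N) or (horizontal distance between cover_d and place_d below 0.006 m and angle between each of cover_d, cover_a, cover_b, cover_c's own z axis and vertical below 0.05 rad and z of cover_d in the frame of dock between 0.031 and 0.035 m and contact force between the fingers and cover_d above 2 N and horizontal distance between cover_a and place_a below 0.006 m and contact force between the fingers and cover_a below 0.5 N and horizontal distance between cover_b and place_b below 0.006 m and contact force between the fingers and cover_b below 0.5 N and horizontal distance between cover_c and place_c below 0.006 m and contact force between the fingers and cover_c below 0.5 N))); the arm keeps its last pose, push and grip.
It fails at once if a cover is lifted or dislodged by more than 15 mm (distance of any of cover_a, cover_b, cover_c, cover_d from where it was at the start of the episode above 0.015 m).
It fails at once if another thing is shifted by more than 15 to 30 mm (distance of small_head from where it was at the start of the episode above 0.015 m or distance of any of round_head, probe_head, gel_bottle, cream_jar, carton from where it was at the start of the episode above 0.02 m or distance of spatula from where it was at the start of the episode above 0.03 m).
It also fails if it takes over 48 s, if anything falls off the work surface, if the arm or the gripper's body presses on something with over 40 N, if the wrist force passes 120 N, or if a joint passes its speed limit or range.

## Working session

There is one attempt and no reset: what is moved stays moved. The work goes in short steps, Python scripts to look and compute and a shell command to move; the robot and the scene stay as the last step left them, time stands still between calls to the robot, and variables do not carry over. Pictures are saved under pics/ and viewed, at most 10 in all, crops included, and the job is handed in when it is done.

```bash
ls; mkdir -p pics; cat > h.py <<'E'
import numpy as np, cv2
from scipy.spatial.transform import Rotation as R
from station import telemetry, read_camera, manip
def cam(name):
    s=telemetry.read_state(); c=read_camera(name)
    f=c["color"].shape[0]/2/np.tan(np.radians(c["fovy"])/2)
    if "rvec" in c:
        Rw=R.from_rotvec(np.ravel(c["rvec"])).as_matrix().T; t=-Rw@np.ravel(c["tvec"])
    else:
        T=np.eye(4);T[:3,:3]=R.from_rotvec(s["eef_rot"]).as_matrix();T[:3,3]=s["tcp_pos"]
        T=T@np.array(c["T_tool_cam"]);Rw=T[:3,:3];t=T[:3,3]
    return c,f,Rw,t
def ray(c,f,Rw,t,u,v,z):
    d=Rw@np.array([(u-c["cx"])/f,(v-c["cy"])/f,1]); return t+d*(z-t[2])/d[2]
def cloud(c,f,Rw,t):
    v,u=np.indices(c["range_z"].shape); Z=c["range_z"]
    return np.stack([(u-c["cx"])/f*Z,(v-c["cy"])/f*Z,Z],-1)@Rw.T+t
E
python3 - <<'E'
from h import *
s=telemetry.read_state();print({k:np.round(v,3) for k,v in s.items()})
for n in ["scene","side"]:
    c,f,Rw,t=cam(n);print(n,t,Rw[:,2],f);cv2.imwrite(f"pics/{n}0.png",c["color"][...,::-1])
E
```

```text
pics
{'time_s': np.float64(0.0), 'q': array([ 1.2  ,  0.412, -0.013,  1.597,  0.006,  1.134, -0.082]), 'dq': array([ 0.   ,  0.001,  0.001,  0.001,  0.001, -0.001, -0.   ]), 'joint_torque': array([-0.0000e+00, -5.8796e+01,  6.4200e-01, -2.9107e+01, -5.4000e-02,
        1.8000e-02,  0.0000e+00]), 'tcp_pos': array([ 0.186, -0.596,  0.241]), 'eef_rot': array([-3.104e+00, -4.740e-01,  1.000e-03]), 'force': array([ 0.371,  0.622, -0.14 ]), 'ft_torque': array([-0.036,  0.005,  0.006]), 'gripper_force': np.float64(0.0), 'gripper_width': np.float64(1.001)}
scene [1.36211126 0.06844503 0.73197066] [-0.76647868 -0.06077676 -0.6393877 ] 397.964820721369
side [0.34550378 0.73748486 0.71109769] [ 0.20292087 -0.75217086 -0.62694667] 408.6296687854496
```

View pics/scene0.png

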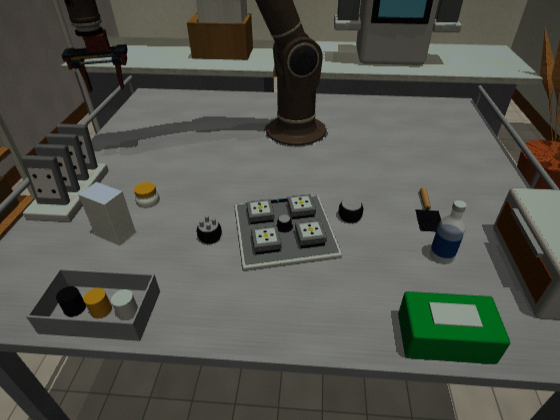

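View pics/side0.png

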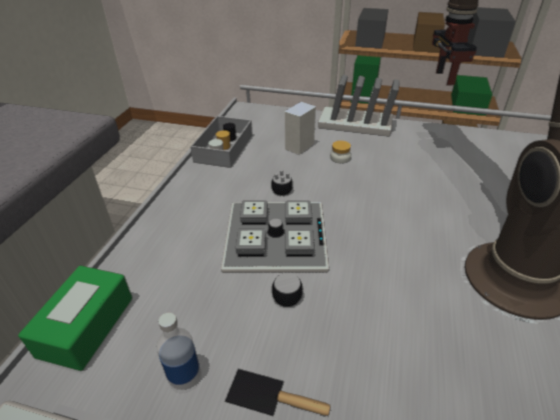

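The scene picture shows the dock at about (286,230), with covers at (260,210), (302,205), (311,232) and (266,239) and the small head at (285,223). The side picture shows the same covers at (255,210), (298,210), (251,240) and (299,240).

```bash
python3 - <<'E'
from h import *
for n in ["scene","side"]:
    k=cam(n);c=k[0];P=cloud(*k)
    m=((P[...,2]>.040)&(P[...,2]<.060)&(P[...,0]>.35)&(P[...,0]<.95)&(abs(P[...,1])<.3)).astype(np.uint8)
    m&=(c["color"].min(2)>0).astype(np.uint8)
    N,l,st,ce=cv2.connectedComponentsWithStats(m)
    for i in range(1,N):
        if st[i,4]>40:
            q=P[l==i];print(n,ce[i].round(),st[i,4],np.median(q,0).round(4),((q.min(0)+q.max(0))/2).round(4),cv2.minAreaRect((q[:,:2]*1000).astype(np.float32)),c["color"][l==i].mean(0).round())
E
```

```text
scene [301. 203.] 419 [0.5054 0.0425 0.048 ] [0.5007 0.0422 0.0462] ((499.3016662597656, 42.305355072021484), (71.87704467773438, 68.24150848388672), 14.00261402130127) [101. 106.  97.]
scene [351. 204.] 260 [0.4984 0.1807 0.0458] [0.4928 0.1811 0.0448] ((495.223876953125, 180.43519592285156), (61.23841094970703, 57.75762176513672), 53.16191864013672) [93. 93. 90.]
scene [260. 208.] 420 [ 0.5343 -0.0682  0.0465] [ 0.5298 -0.0679  0.0455] ((528.9034423828125, -68.67889404296875), (71.12992095947266, 67.61568450927734), 14.748408317565918) [102. 107.  99.]
scene [208. 225.] 253 [ 0.6125 -0.1942  0.0438] [ 0.6068 -0.1943  0.0499] ((609.244140625, -193.46038818359375), (50.462520599365234, 52.56412124633789), 59.3211784362793) [83. 84. 81.]
scene [284. 219.] 108 [0.5741 0.0012 0.0466] [0.5709 0.0014 0.0451] ((570.8327026367188, 1.5020751953125), (33.35198974609375, 31.786611557006836), 4.0499796867370605) [81. 81. 79.]
scene [310. 231.] 545 [0.6179 0.0716 0.0497] [0.6123 0.0719 0.0474] ((611.9835205078125, 71.8669204711914), (70.52082061767578, 67.7286148071289), 14.920454025268555) [ 98
[... 1729 characters left out ...]
0781 0.0507] [0.6082 0.0724 0.0477] ((607.792724609375, 72.53797912597656), (68.02658081054688, 68.9030532836914), 13.361018180847168) [128. 132. 125.]
side [299. 240.] 637 [0.496  0.0483 0.049 ] [0.4969 0.043  0.0465] ((496.646484375, 42.59126281738281), (67.73342895507812, 69.59488677978516), 14.670971870422363) [130. 133. 127.]
side [287. 284.] 531 [0.4902 0.1857 0.0466] [0.4907 0.1821 0.0459] ((490.6658020019531, 182.43936157226562), (60.404266357421875, 58.01436233520508), 39.353492736816406) [119. 118. 117.]
side [124. 289.] 70 [0.8137 0.2855 0.0491] [0.8135 0.2851 0.05  ] ((813.4850463867188, 285.0495910644531), (3.737617015838623, 29.57011604309082), 1.9736796617507935) [28. 57. 35.]
```

The dock yaw is about 14.5°. Cover centres are N-L (0.498,0.0425), N-R (0.527,-0.068), F-L (0.610,0.072) and F-R (0.6385,-0.039). I'm heading for N-R's outer edge at (0.504,-0.074) with the fingers shut.

```bash
python3 -m crank '{"travel":[[0.0274,-0.0266,0],[0.0274,-0.0266,0],[0.0274,-0.0266,0],[0.0274,-0.0266,0],[0.0274,-0.0266,0]],"twist":[[0,0,0.05],[0,0,0],[0,0,0],[0,0,0],[0,0,0]],"fingers":[-1,-1,-1,-1,-1]}' 20
python3 -m crank '{"travel":[[0.0274,-0.0266,0],[0.0274,-0.0266,0],[0.0274,-0.0266,0],[0.0274,-0.0266,0],[0.0274,-0.0266,0]],"twist":[[0,0,0],[0,0,0],[0,0,0],[0,0,0],[0,0,0]],"fingers":[-1,-1,-1,-1,-1]}'
python3 -m crank '{"travel":[[0.0274,-0.0266,0],[0.0274,-0.0266,0],[0.0274,-0.0266,0],[0.0274,-0.0266,0],[0.0274,-0.0266,0]],"twist":[[0,0,0],[0,0,0],[0,0,0],[0,0,0],[0,0,0]],"fingers":[-1,-1,-1,-1,-1]}'
python3 -m crank '{"travel":[[0.0274,-0.0266,0.01],[0,0,0.03],[0,0,0.03],[0,0,0.03],[0,0,0]],"twist":[[0,0,0],[0,0,0],[0,0,0],[0,0,0],[0,0,0]],"fingers":[-1,-1,-1,-1,-1]}'
cat > s.py <<'E'
from h import *
s=telemetry.read_state();M=R.from_rotvec(s["eef_rot"]).as_matrix()
print(round(float(s["time_s"]),2),"tcp",np.round(s["tcp_pos"],4),"F",np.round(s["force"],2),"w",round(float(s["gripper_width"]),3),"yaw",np.arctan2(M[1,0],M[0,0]).round(3),"tilt",M[:2,2].round(4),"T",np.round(s["ft_torque"],2))
C=dict(NL=(.498,.0425),NR=(.527,-.068),FL=(.610,.072),FR=(.6385,-.039))
for n,p in C.items():
    d=M.T@np.append(np.array(p)-s["tcp_pos"][:2],0);print(n,"centre in tool x,y (mm)",(d[:2]*1000).round(1))
E
python3 s.py
```

```text
time_s: 0.62
tcp_pos: [0.2846, -0.4309, 0.2415]
eef_rot: [-3.117, -0.396, 0.0]
force: [0.2, 0.3, -0.4]
gripper_width: 0.66
gripper_force: 0.0
time_s: 1.03
tcp_pos: [0.384, -0.2678, 0.2418]
eef_rot: [3.116, 0.396, 0.0]
force: [-0.3, 0.6, -0.2]
gripper_width: 0.281
gripper_force: 0.0
time_s: 1.45
tcp_pos: [0.4834, -0.1048, 0.2418]
eef_rot: [3.116, 0.396, 0.0]
force: [0.8, -0.2, -0.7]
gripper_width: 0.005
gripper_force: 0.0
time_s: 1.87
tcp_pos: [0.4994, -0.0735, 0.1368]
eef_rot: [-3.114, -0.397, 0.013]
force: [-1.1, -0.6, 0.8]
gripper_width: 0.005
gripper_force: 0.0
1.87 tcp [ 0.4994 -0.0735  0.1368] F [-1.11 -0.62  0.78] w 0.005 yaw 0.254 tilt [-0.0084  0.0012] T [-0.03  0.11  0.02]
NL centre in tool x,y (mm) [  27.8 -112.6]
NR centre in tool x,y (mm) [28.1  1.6]
FL centre in tool x,y (mm) [ 143.6 -113.1]
FR centre in tool x,y (mm) [143.3   1.5]
```

```bash
python3 -m crank '{"travel":[[0.004,0.001,0.03],[0,0,0.03],[0,0,0],[0,0,0],[0,0,0]],"twist":[[0,0,0],[0,0,0],[0,0,0],[0,0,0],[0,0,0]],"fingers":[-1,-1,-1,-1,-1]}' >/dev/null
python3 s.py
python3 - <<'E'
from h import *
for n in ["wrist"]:
    k=cam(n);cv2.imwrite("pics/w1.png",k[0]["color"][...,::-1])
E
```

```text
2.28 tcp [ 0.5078 -0.074   0.0835] F [-0.08 -1.23  0.77] w 0.005 yaw 0.253 tilt [ 0.0016 -0.0002] T [-0.02 -0.01  0.01]
NL centre in tool x,y (mm) [  19.6 -115.2]
NR centre in tool x,y (mm) [20.1 -1. ]
FL centre in tool x,y (mm) [ 135.4 -115.8]
FR centre in tool x,y (mm) [135.3  -1.2]
```

View pics/w1.png

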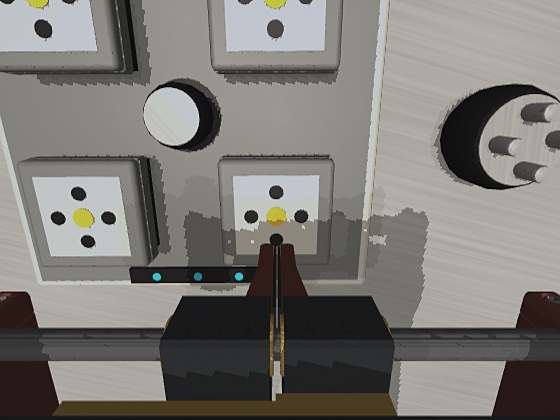

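The wrist view shows the shut fingertips at (277,243), just on N-R's near black dot. Its yellow centre dot is at (277,216). Now I'll lower slowly.

```bash
python3 -m crank '{"travel":[[-0.004,-0.001,0.006],[0,0,0.006],[0,0,0],[0,0,0]],"twist":[[0,0,0],[0,0,0],[0,0,0],[0,0,0]],"fingers":[-1,-1,-1,-1]}' >/dev/null; python3 s.py
for i in 1; do python3 -m crank '{"travel":[[0,0,0.0015],[0,0,0.0015],[0,0,0]],"twist":[[0,0,0],[0,0,0],[0,0,0]],"fingers":[-1,-1,-1]}'|grep -E "tcp|force:"; done
python3 -m crank '{"travel":[[0,0,0.001],[0,0,0],[0,0,0]],"twist":[[0,0,0],[0,0,0],[0,0,0]],"fingers":[-1,-1,-1]}'|grep -E "tcp|force:"
python3 -m crank '{"travel":[[0,0,0.001],[0,0,0],[0,0,0]],"twist":[[0,0,0],[0,0,0],[0,0,0]],"fingers":[-1,-1,-1]}'|grep -E "tcp|force:"
```

```text
2.67 tcp [ 0.5025 -0.074   0.0697] F [-0.34 -0.47 -0.68] w 0.007 yaw 0.253 tilt [-0.0003 -0.0001] T [-0.03  0.   -0.05]
NL centre in tool x,y (mm) [  24.8 -113.9]
NR centre in tool x,y (mm) [25.2  0.3]
FL centre in tool x,y (mm) [ 140.6 -114.4]
FR centre in tool x,y (mm) [140.4   0.2]
tcp_pos: [0.5027, -0.0739, 0.0664]
force: [0.1, 0.4, -0.4]
gripper_force: 0.0
tcp_pos: [0.5028, -0.0739, 0.0658]
force: [-1.1, 0.3, 2.3]
gripper_force: 1.5
tcp_pos: [0.5029, -0.0739, 0.0657]
force: [-3.8, 0.4, 15.1]
gripper_force: 7.2
```

N-R is firm: 15 N at level height with no give. Next is N-L.

```bash
python3 -m crank '{"travel":[[0,0,-0.016],[0,-0.038,0],[0,-0.038,0],[0,-0.038,0],[0,0,0]],"twist":[[0,0,0],[0,0,0],[0,0,0],[0,0,0],[0,0,0]],"fingers":[-1,-1,-1,-1,-1]}' >/dev/null
python3 -m crank '{"travel":[[0,0,0.005],[0,0,0.004],[0,0,0],[0,0,0]],"twist":[[0,0,0],[0,0,0],[0,0,0],[0,0,0]],"fingers":[-1,-1,-1,-1]}' >/dev/null; python3 s.py
python3 -m crank '{"travel":[[0,0,0.0015],[0,0,0.0015],[0,0,0]],"twist":[[0,0,0],[0,0,0],[0,0,0]],"fingers":[-1,-1,-1]}'|grep -E "tcp|force:"
python3 -m crank '{"travel":[[0,0,0.001],[0,0,0],[0,0,0]],"twist":[[0,0,0],[0,0,0],[0,0,0]],"fingers":[-1,-1,-1]}'|grep -E "tcp|force:"
```

```text
4.17 tcp [0.4741 0.035  0.071 ] F [-0.44  1.16  0.4 ] w 0.005 yaw 0.25 tilt [-0.0011 -0.0006] T [-0.01  0.04  0.01]
NL centre in tool x,y (mm) [25.  -1.4]
NR centre in tool x,y (mm) [ 25.7 112.9]
FL centre in tool x,y (mm) [140.8  -2.2]
FR centre in tool x,y (mm) [140.9 112.4]
tcp_pos: [0.4742, 0.0359, 0.0683]
force: [-0.2, -0.9, -0.1]
gripper_force: 0.0
tcp_pos: [0.4742, 0.0364, 0.0676]
force: [-0.9, 0.6, 0.3]
gripper_force: 0.0
```

```bash
python3 -m crank '{"travel":[[0,0,0.001],[0,0,0],[0,0,0]],"twist":[[0,0,0],[0,0,0],[0,0,0]],"fingers":[-1,-1,-1]}'|grep -E "tcp|force:"
python3 -m crank '{"travel":[[0,0,0.001],[0,0,0],[0,0,0]],"twist":[[0,0,0],[0,0,0],[0,0,0]],"fingers":[-1,-1,-1]}'|grep -E "tcp|force:"
```

```text
tcp_pos: [0.4739, 0.0364, 0.0667]
force: [-2.6, -0.8, 3.0]
gripper_force: 1.6
tcp_pos: [0.4737, 0.0363, 0.0656]
force: [-3.7, -1.8, 4.8]
gripper_force: 2.8
```

```bash
python3 -m crank '{"travel":[[0,0,0.001],[0,0,0],[0,0,0]],"twist":[[0,0,0],[0,0,0],[0,0,0]],"fingers":[-1,-1,-1]}'|grep -E "tcp|force:"
python3 - <<'E'
from h import *
k=cam("side");cv2.imwrite("pics/s2.png",cv2.resize(k[0]["color"][180:280,210:350],None,fx=5,fy=5,interpolation=2)[...,::-1])
P=cloud(*k)
# top-plane fit of each cover
C=dict(NL=(.498,.0425),NR=(.527,-.068),FL=(.610,.072),FR=(.6385,-.039))
for n,p in C.items():
    d=P[...,:2]-p;a=.253
    x=d[...,0]*np.cos(a)+d[...,1]*np.sin(a);y=-d[...,0]*np.sin(a)+d[...,1]*np.cos(a)
    m=(abs(x)<.028)&(abs(y)<.028)&(P[...,2]>.035)&(P[...,2]<.056)
    A=np.c_[x[m],y[m],np.ones(m.sum())];s=np.linalg.lstsq(A,P[m][:,2],rcond=None)[0];print(n,m.sum(),s.round(4))
E
```

```text
tcp_pos: [0.4737, 0.0363, 0.0646]
force: [-2.5, -0.5, 5.0]
gripper_force: 2.7
NL 304 [ 0.0166 -0.0115  0.0479]
NR 138 [ 0.0002 -0.001   0.0479]
FL 375 [-0.0044 -0.0032  0.0513]
FR 295 [-0.0044 -0.0093  0.0493]
```

View pics/s2.png

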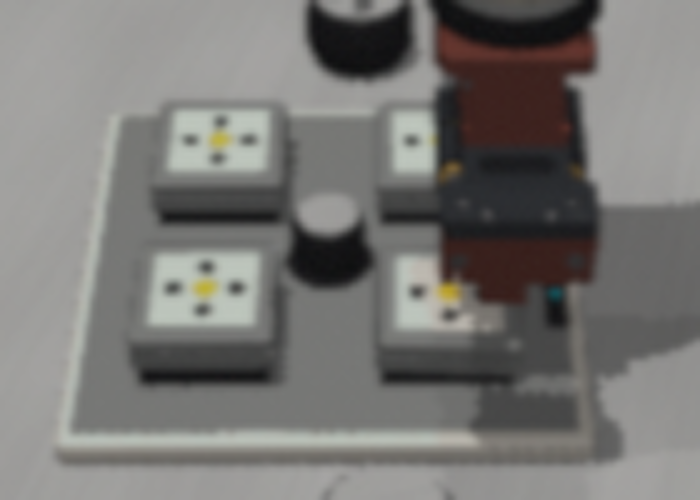

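The crop shows N-L at (445,315), partly hidden by the gripper, and no clear tilt. I'll compare it with the first picture numerically.

```bash
python3 s.py|head -1; python3 - <<'E'
from h import *
a=cv2.cvtColor(cv2.imread("pics/side0.png"),6)
k=cam("side");b=cv2.cvtColor(cv2.cvtColor(k[0]["color"],4),6)
for n,(x0,x1,y0,y1) in dict(NLleft=(283,298,226,258),NLfrontleft=(283,296,244,260),NLdot=(289,296,235,242),FL=(236,266,226,256),FLleft=(235,250,226,258)).items():
    t=a[y0:y1,x0:x1];w=b[y0-6:y1+6,x0-6:x1+6]
    r=cv2.matchTemplate(cv2.resize(w,None,fx=8,fy=8,interpolation=2),cv2.resize(t,None,fx=8,fy=8,interpolation=2),cv2.TM_CCOEFF_NORMED)
    _,m,_,l=cv2.minMaxLoc(r);print(n,m,np.array(l)/8-6)
P=cloud(*k)
d=P[...,:2]-(.498,.0425);x=d@[.968,.25];y=d@[-.25,.968]
for lo,hi in [(-10,-2),(-2,5),(5,12),(12,20),(20,30)]:
    m=(x>lo/1e3)&(x<hi/1e3)&(y>0)&(y<.028)&(P[...,2]<.06)&(P[...,2]>.03);print(lo,m.sum(),np.median(P[m][:,2]))
E
```

```text
5.47 tcp [0.4738 0.0363 0.0647] F [-3.56 -0.86  4.65] w 0.002 yaw 0.253 tilt [-0.0008 -0.0004] T [-0.22  0.8   0.03]
NLleft 0.9848865866661072 [0.   0.25]
NLfrontleft 0.9942319393157959 [-0.125  0.125]
NLdot 0.9775887727737427 [0.625 0.25 ]
FL 0.9996610283851624 [0. 0.]
FLleft 0.9996720552444458 [0. 0.]
-10 32 0.04753502072856741
-2 26 0.047887294912929756
5 24 0.048023634814960636
12 24 0.04917530899681666
20 33 0.048232082225625916
```

```bash
cat > tilt.py <<'E'
from h import *
import sys
k=cam("wrist");cv2.imwrite(f"pics/{sys.argv[1]}.png",k[0]["color"][...,::-1]);P=cloud(*k)
C=dict(NL=(.498,.0425),NR=(.527,-.068),FL=(.610,.072),FR=(.6385,-.039))
for n,p in C.items():
    d=P[...,:2]-p;x=d@[.968,.25];y=d@[-.25,.968]
    m=(x>-.005)&(x<.028)&(abs(y)<.028)&(P[...,2]>.035)&(P[...,2]<.058)
    if m.sum()<50: continue
    A=np.c_[x[m],y[m],np.ones(m.sum())];s=np.linalg.lstsq(A,P[m][:,2],rcond=None)[0];print(n,m.sum(),s.round(4),np.std(A@s-P[m][:,2]).round(4))
E
python3 tilt.py w2
```

```text
NL 6280 [0.0332 0.0013 0.0468] 0.0006
NR 6338 [-0.0078  0.      0.0471] 0.0006
```

View pics/w2.png

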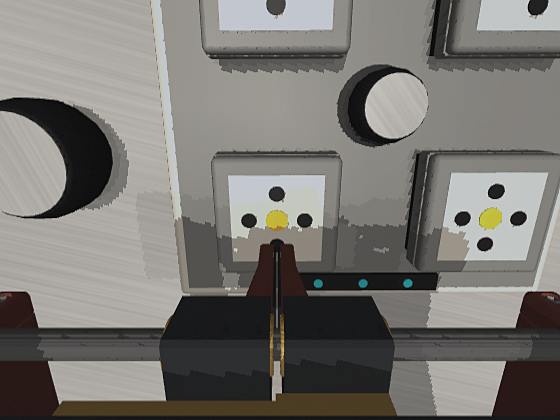

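The wrist view shows the tips at (277,245) on N-L's near dot, and the depth fit gives a slope of about 0.035 rad. I'll release and compare the level and height.

```bash
python3 -m crank '{"travel":[[0,0,-0.006],[0,0,0],[0,0,0]],"twist":[[0,0,0],[0,0,0],[0,0,0]],"fingers":[-1,-1,-1]}'|grep -E "tcp|force:"
python3 s.py|head -1;python3 tilt.py w3
```

```text
tcp_pos: [0.4749, 0.0367, 0.0711]
force: [0.1, 0.7, 0.7]
gripper_force: 0.0
5.82 tcp [0.4749 0.0367 0.0711] F [0.13 0.68 0.69] w 0.01 yaw 0.253 tilt [0.0016 0.0004] T [ 0.01 -0.01  0.01]
NL 5826 [0.0072 0.0007 0.0468] 0.0006
NR 5891 [-0.0067 -0.0003  0.0471] 0.0006
```

```bash
q(){ grep -E "tcp|^force"|tr '\n' ' ';echo; }
python3 -m crank '{"travel":[[-0.003,0,0.002],[0,0,0],[0,0,0]],"twist":[[0,0,0],[0,0,0],[0,0,0]],"fingers":[-1,-1,-1]}'|q
python3 -m crank '{"travel":[[0,0,0.0015],[0,0,0],[0,0,0]],"twist":[[0,0,0],[0,0,0],[0,0,0]],"fingers":[-1,-1,-1]}'|q
python3 -m crank '{"travel":[[0,0,0.001],[0,0,0],[0,0,0]],"twist":[[0,0,0],[0,0,0],[0,0,0]],"fingers":[-1,-1,-1]}'|q
python3 -m crank '{"travel":[[0,0,0.001],[0,0,0],[0,0,0]],"twist":[[0,0,0],[0,0,0],[0,0,0]],"fingers":[-1,-1,-1]}'|q
python3 s.py|head -3; python3 tilt.py w4
```

```text
tcp_pos: [0.4709, 0.0356, 0.0684] force: [-0.1, -0.1, 0.1] 
tcp_pos: [0.4713, 0.0357, 0.067] force: [0.6, 0.1, 0.2] 
tcp_pos: [0.4713, 0.0358, 0.0661] force: [-0.5, 0.6, -0.1] 
tcp_pos: [0.4712, 0.0357, 0.0651] force: [-1.2, -0.1, 0.9] 
6.87 tcp [0.4712 0.0357 0.0651] F [-1.16 -0.1   0.89] w 0.002 yaw 0.253 tilt [-0.0002 -0.0001] T [-0.04  0.04  0.03]
NL centre in tool x,y (mm) [27.6  0.1]
NR centre in tool x,y (mm) [ 28.1 114.4]
NL 6321 [0.0139 0.0007 0.0468] 0.0006
NR 6387 [-0.0075 -0.0005  0.0471] 0.0006
```

```bash
q(){ grep -E "tcp|^force"|tr '\n' ' ';echo; }
python3 -m crank '{"travel":[[0,0,0.001],[0,0,0],[0,0,0]],"twist":[[0,0,0],[0,0,0],[0,0,0]],"fingers":[-1,-1,-1]}'|q
python3 tilt.py w4
python3 -m crank '{"travel":[[0,0,0.001],[0,0,0],[0,0,0]],"twist":[[0,0,0],[0,0,0],[0,0,0]],"fingers":[-1,-1,-1]}'|q
python3 tilt.py w4
```

```text
tcp_pos: [0.4707, 0.0355, 0.0641] force: [-3.5, -0.7, 4.6] 
NL 6389 [0.0629 0.0021 0.0469] 0.0006
NR 6494 [-0.0079 -0.0002  0.0471] 0.0006
tcp_pos: [0.4715, 0.0357, 0.0635] force: [-4.1, -1.0, 6.8] 
NL 6365 [0.0188 0.0007 0.0454] 0.0006
NR 6479 [-0.0079 -0.0005  0.0471] 0.0006
```

N-L is the loose one: it tipped about 0.06–0.07 rad, then began to sink. I'll release now and re-measure before pressing farther out and more lightly.

```bash
python3 -m crank '{"travel":[[-0.002,0,-0.007],[-0.006,0,0],[0,0,0]],"twist":[[0,0,0],[0,0,0],[0,0,0]],"fingers":[-1,-1,-1]}'|grep -E "tcp|^force:"
python3 tilt.py w5; python3 s.py|head -2
python3 - <<'E'
from h import *
k=cam("side");P=cloud(*k)
d=P[...,:2]-(.498,.0425);x=d@[.968,.25];y=d@[-.25,.968];m=(abs(x)<.02)&(abs(y)<.02)&(P[...,2]>.03)&(P[...,2]<.056);print(m.sum(),np.median(P[m][:,2]))
E
```

```text
tcp_pos: [0.4629, 0.0335, 0.0704]
force: [0.3, 1.1, -1.0]
NL 6217 [-0.0181  0.0005  0.0455] 0.0007
NR 6294 [-0.0098 -0.0001  0.0471] 0.0007
7.82 tcp [0.4632 0.0335 0.0703] F [ 0.32 -0.1   0.59] w 0.007 yaw 0.253 tilt [ 0.0004 -0.0001] T [-0.03  0.04 -0.04]
NL centre in tool x,y (mm) [35.9  0. ]
183 0.04629376088815762
```

```bash
q(){ grep -E "tcp|^force:"|tr '\n' ' ';echo; }
python3 -m crank '{"travel":[[0.002,0,0.005],[0,0,0],[0,0,0]],"twist":[[0,0,0],[0,0,0],[0,0,0]],"fingers":[-1,-1,-1]}'|q
python3 -m crank '{"travel":[[0,0,0.001],[0,0,0],[0,0,0]],"twist":[[0,0,0],[0,0,0],[0,0,0]],"fingers":[-1,-1,-1]}'|q; python3 tilt.py w6
python3 -m crank '{"travel":[[0,0,0.001],[0,0,0],[0,0,0]],"twist":[[0,0,0],[0,0,0],[0,0,0]],"fingers":[-1,-1,-1]}'|q; python3 tilt.py w7; python3 s.py|head -2
```

```text
tcp_pos: [0.4654, 0.0343, 0.0646] force: [0.1, 0.2, 0.3] 
tcp_pos: [0.4655, 0.0343, 0.0641] force: [-0.8, -0.0, -0.2] 
NL 6535 [0.0014 0.0008 0.0455] 0.0006
NR 6645 [-0.0075 -0.0005  0.0471] 0.0006
tcp_pos: [0.4656, 0.0342, 0.0634] force: [-1.4, -0.8, 4.4] 
NL 6596 [0.0203 0.0016 0.0455] 0.0007
NR 6691 [-0.0087 -0.001   0.0472] 0.0007
8.72 tcp [0.4656 0.0343 0.0634] F [-1.35 -0.21  4.65] w 0.006 yaw 0.253 tilt [ 0.0003 -0.0001] T [ 0.02  0.28 -0.02]
NL centre in tool x,y (mm) [33.5  0.1]
```

The tilt is now limited to about 0.03 rad, which means the gap is mostly closed. That agrees with the earlier 0.07 rad tip, which was held at 4.6 N. Next I'll press the middle.

```bash
q(){ grep -E "tcp|^force:"|tr '\n' ' ';echo; }
python3 -m crank '{"travel":[[0,0,-0.008],[0.017,0,0],[0.0165,0,0],[0,0,0.005],[0,0,0]],"twist":[[0,0,0],[0,0,0],[0,0,0],[0,0,0],[0,0,0]],"fingers":[-1,-1,-1,-1,-1]}'|q
python3 -m crank '{"travel":[[0,0,0.002],[0,0,0.001],[0,0,0]],"twist":[[0,0,0],[0,0,0],[0,0,0]],"fingers":[-1,-1,-1]}'|q
python3 -m crank '{"travel":[[0,0,0.001],[0,0,0],[0,0,0]],"twist":[[0,0,0],[0,0,0],[0,0,0]],"fingers":[-1,-1,-1]}'|q
python3 -m crank '{"travel":[[0,0,0.001],[0,0,0],[0,0,0]],"twist":[[0,0,0],[0,0,0],[0,0,0]],"fingers":[-1,-1,-1]}'|q;python3 s.py|head -2
```

```text
tcp_pos: [0.4978, 0.0427, 0.0656] force: [-1.2, -0.3, -0.4] 
tcp_pos: [0.497, 0.0424, 0.0634] force: [-0.8, -0.4, 5.3] 
tcp_pos: [0.497, 0.0424, 0.0633] force: [-5.3, -0.7, 16.8] 
tcp_pos: [0.497, 0.0424, 0.0632] force: [-8.1, -0.8, 28.6] 
9.88 tcp [0.497  0.0424 0.0632] F [-8.13 -0.83 28.64] w 0.008 yaw 0.253 tilt [-0.0001 -0.0013] T [-0.21  2.15 -0.04]
NL centre in tool x,y (mm) [1.  0.2]
```

```bash
python3 -m crank '{"travel":[[0,0,-0.001],[0,0,0],[0,0,0],[0,0,0]],"twist":[[0,0,0],[0,0,0],[0,0,0],[0,0,0]],"fingers":[-1,-1,-1,-1]}'|grep -E "tcp|^force:"
sed -i 's/x>-.005/x>.012/' tilt.py; python3 tilt.py w8; python3 s.py|head -1
```

```text
tcp_pos: [0.497, 0.0424, 0.0633]
force: [-5.4, -0.5, 16.2]
NL 2799 [-0.0134  0.0006  0.0448] 0.0006
NR 2861 [-0.016  -0.0007  0.0473] 0.0006
10.27 tcp [0.497  0.0424 0.0633] F [-5.06 -1.11 17.  ] w 0.004 yaw 0.253 tilt [-0.0004 -0.0008] T [-0.07  1.21  0.01]
```

View pics/w8.png

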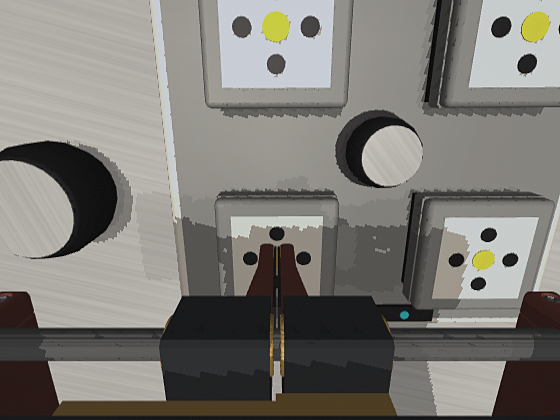

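The wrist view shows the tips in the middle of N-L at (277,260). The cover is level and about 4 mm below its start height, held with roughly 16 N, and nothing else is touched. I'm handing in.

```bash
python3 -c "
from station import manip
print(manip.hand_in())"
```

```text
the job is handed in; nothing more can be done
None
```

I handed the job in with the near-left cover (the loose one) pressed home and level under about 16 N, no other cover touched; its tip before it sank measured about 0.07 rad (0.056 by the less favourable baseline, against the 0.06 needed), it sank part-way during that test, and I never pressed the two far covers.

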